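# Set out the bearing-press kit

### The arm

A 6-joint arm with a two-finger parallel gripper is mounted at the origin on a cart in front of the work surface, level with it; the furniture and walls round the work are solid. World frame = base frame: x ahead of the robot, y to its left, z up, the work surface at z = 0. Lengths are in mm, angles in rad, forces in N, time in s.
With the tool pointing down it reaches from about 350 to 875 mm from the base axis. Payload 4.2 kg.
Tool frame: the origin (TCP) lies at the very end of the fingers, on their centre line; the grasp point (between the pads) lies 19 mm behind it (pinch_z is the distance from the TCP to the grasp point, in mm); z points along the fingers, y is the line along which they close (so a half turn about z gives the same grasp; the last joint's range is limited). The gripper opens to 85 mm and grips with 20 to 120 N. Pads are 22 mm wide; open, the fingers measure 114 mm over their backs; the gripper's body (76 mm by 85 mm) begins 54 mm behind the grasp point. The pads swing forward as they close: fully open they stand 13 mm farther back than shut.
Start: joints at [1.367, 0.385, 0.008, 0, -1.194, -0.259], TCP at [279.001, 559.248, 231.312] pointing down, gripper open.
Joint ranges: [-3.14, 3.14], [-1.21, 2.06], [-1.07, 1.41], [-3.16, 2.05], [-2.99, -0.16], [-3.1, 3.1]. Speed limits (rad/s): [2.79, 2.79, 3.14, 3.14, 3.14, 3.14].

### API

Orientations are given as a unit quaternion [w, x, y, z].
In Python, from rig import state, camera, get_calibration, hand_in, pinch_z gives the robot as it stands. The module is installed in compiled form; this text tells all that it offers.
- The arm moves only by the tool apply_moves, never from a script. Its argument "series" is one flat list of numbers, 6 for each row, row after row: the shift along the tool's x, y, z in units of 0.4 m (1.0 is 0.4 m), then the turn, a rotation vector about the tool's x, y, z in units of 6 degrees (1.0 is 6 degrees). A call has 1 to 12 rows; each row shifts and turns the commanded pose from where the row before left it, along the tool's axes as they then stand; what a row does not reach is not made up. A row lasts 1/12 s, in which the tool goes at most 41.7 mm and 7.16 degrees, less where a joint would pass 70% of its speed; a pose out of reach is approached as far as the arm can. A call with a number of a shift or a turn outside -1 to 1 is refused whole. A call with a gripper value outside its range is refused whole. "hand" is the gripper command: -1 is fully open, 1 is shut, values between are in proportion, set as the call begins (left out, the last holds). The fingers move at their own pace and stop on an object; "grip_force" is the grip in N (left out, the last holds). Time passes only in rows, so rows that do not move let the fingers close. It gives the time, the measured TCP pose, the force, the opening and the grip force at its end, in the units of the state.
- state(): the state, without advancing time (a new reading comes with each control period).
- camera(name): name is "scene" or "top" or "wrist"; returns the picture (480x640x3 uint8, red, green, blue); there is no depth.
- get_calibration(name): a dict with "fx", "fy", "cx", "cy" (pixels), "rvec" (rotation vector, rad) and "tvec" (3), from world to camera coordinates, as OpenCV has them. Camera axes: x right, y down, z forward; pixel columns grow to the right and rows downward; lengths in mm; the calibration is good to about 2 mm. A picture is of the moment at which its call begins: read the wrist's pose just before it. get_calibration takes no time and is no camera call; for the wrist camera it gives the pose at the moment of the call.
- hand_in(): hands the job in; it is judged then, once.
The state is a dict: "time_s": time; "joint_positions": joint angles; "qvel": joint speeds; "tau": joint torques, N m; "tool_pos": TCP position; "ee_rot": TCP orientation; "ft_force": force on the tool from outside, world axes, zero at the start; "torque": the same for the moment, N m; "gripper_width": finger opening in mm; "finger_force": force on a finger pad.
Only numpy, scipy, OpenCV 4.12 (cv2) and the standard library are available. Lean on these libraries where they do the work, as an engineer would, in place of code of your own. Each camera call takes 0.05 s, during which the arm holds its last target. There are 200 camera calls.

### The job

Set out the kit for the bearing press in the kit tray: lay the fixture block with the two pins flat between its four corner stops, lay the ball bearing flat between the four round pegs, and draw the lowest shaft from the sloping chute and lay it in the middle of the V-shaped rest, along the V. Take only that one shaft and let the other two stay in the chute (they roll down by themselves); leave the plain ring and the shorter block without pins where they lie.

Things in the scene. Friction and masses are not known exactly. Their poses are not given: they have to be found in the camera images.
- pin_block: The fixture block to be kitted: aluminium block 50 x 80 mm (x, y) and 25 mm high, with two upright pins (8 mm in diameter, 12 mm high) on top at y = -14 and +14 mm. Loose, up to 0.45 kg. Origin: centre of the underside; z up.
- short_block: Look-alike that stays where it is: aluminium block 50 x 60 mm (x, y), 25 mm high, without pins. Loose. Origin: centre of the underside. (Room: the front edge of the fixed shelf behind the work is 0.72 m ahead of the robot's base, 0.22 to 0.26 m above the bench; keep wide swings of the hand clear of it.)
- bearing: The ball bearing to be kitted: steel, 47 mm in diameter, 14 mm high, with an inner race and a small bore, lying flat. Grip it across the outside. Loose. Origin: centre of the underside; z up.
- plain_ring: Look-alike that stays where it is: plain steel ring 47 mm in diameter, 14 mm high, with a wide open bore of 37 mm, lying flat. Loose. Origin: centre of the underside.
- shaft_1: Stepped steel shaft 54 mm long, up to 0.26 kg: collar 34 mm dia, 24 mm wide; each end 20 mm dia, 15 mm long, flat-faced. Origin mid-axis, 45 mm above bench; y = its axis, level. Lowest of three in a fixed chute 34 mm wide (15 degree slope, low end and stop towards the robot, stop about axis-high). Only the collar is held: both ends overhang; grip the end faces from above, lift straight up.
- shaft_2: The second, identical shaft in the chute (origin mid-axis, own y = its axis), touching the lowest, upslope of it. When the lowest is drawn it rolls down 34 mm into its place. It stays in the chute.
- shaft_3: The third, highest, identical shaft in the chute (origin mid-axis, own y = its axis). It stays in the chute and rolls down 34 mm behind the second.
- rest_block: Fixed grey insert 98 x 98 mm, plate 9 mm thick, one of three side by side (any order) in the black kit tray. Origin: centre of its underside, 3 mm above the bench; x, y along its edges, z up; plate top at z = 9 mm. Four white L-shaped corner stops, 6 mm high, leave 62 x 92 mm (x, y) for the 50 x 80 mm block; along y the stops leave the middle 64 mm open for fingers.
- rest_bearing: Fixed grey insert 98 x 98 mm, plate 9 mm thick, one of three side by side (any order) in the black kit tray. Origin: centre of its underside, 3 mm above the bench; x, y along its edges, z up; plate top at z = 9 mm. Four white round pegs, 8 mm dia, 8 mm high, at x, y = +-24 mm; the bearing lies on the plate between them. Fingers fit between pegs along x or y.
- rest_shaft: Fixed grey insert 98 x 98 mm, plate 9 mm thick, one of three side by side (any order) in the black kit tray. Origin: centre of its underside, 3 mm above the bench; x, y along its edges, z up; plate top at z = 9 mm. White 90 degree V trough along x, 36 mm long, 48 mm wide, its top 23 mm above the plate. The collar lies in the V, axis along x, both ends overhang; shaft centre then 36 mm above this origin.
Not all that is in view belongs to the job. Leave any orange look-alike of the shaft_3 alone. Leave any red look-alike of the shaft_2 alone.

How it is judged:
By the outcome, as a careful person would: the job done as asked, in the order asked, and still so for the second after the job is handed in, with the robot touching nothing.
It also fails if it takes over 96 s, if anything falls off the work surface, if the arm or the gripper's body presses on something with over 40 N, if the wrist force passes 120 N, or if a joint passes its speed limit or range.

## Working session

There is one attempt and no reset: what is moved stays moved. The work goes in short steps, Python scripts to look and compute and a tool call to move; the robot and the scene stay as the last step left them, time stands still between calls to the robot, and variables do not carry over. Pictures are saved under pics/ and viewed, at most 14 in all, crops included, and the job is handed in when it is done.

Besides the shell and the picture viewer there is one more tool, called after "Call:" as name(argument=value, ...), one argument or row to a line, values as JSON. apply_moves: Moves the arm, as the interface text tells. Its arguments: {"type":"object","properties":{"series":{"type":"array","items":{"type":"number","minimum":-1,"maximum":1}},"hand":{"type":"number"},"grip_force":{"type":"number"}},"required":["series"]}

```bash
mkdir -p pics
cat > h.py <<'E'
import numpy as np, cv2
from scipy.spatial.transform import Rotation as R
from rig import state, camera, get_calibration, hand_in, pinch_z
def ray(cal,u,v,z):
    Rm=cv2.Rodrigues(np.array(cal["rvec"],float))[0]; t=np.array(cal["tvec"],float).ravel()
    c=-Rm.T@t; d=Rm.T@np.array([(u-cal["cx"])/cal["fx"],(v-cal["cy"])/cal["fy"],1.])
    return c+d*(z-c[2])/d[2]
def proj(cal,p):
    Rm=cv2.Rodrigues(np.array(cal["rvec"],float))[0]
    q=Rm@np.array(p,float)+np.array(cal["tvec"],float).ravel()
    return q[0]/q[2]*cal["fx"]+cal["cx"],q[1]/q[2]*cal["fy"]+cal["cy"]
def save(name,f):
    im=camera(name); cv2.imwrite(f"pics/{f}.png",im[:,:,::-1]); return im
def tool():
    s=state(); q=s["ee_rot"]; return s,R.from_quat([q[1],q[2],q[3],q[0]])
E
python3 - <<'E'
from h import *
s,r=tool(); print(s["tool_pos"],r.as_matrix().round(3).tolist(),s["gripper_width"],pinch_z,s["time_s"])
for n in("scene","top"):
    save(n,n+"0"); c=get_calibration(n); print(n,{k:np.round(v,3).tolist() for k,v in c.items()})
E
```

```text
[278.75415779 558.72848195 230.22194997] [[0.895, -0.447, -0.001], [-0.447, -0.895, -0.002], [0.0, 0.002, -1.0]] 85.70441738040645 18.700000000000003 0.0
scene {'fx': 508.04, 'fy': 508.04, 'cx': 322.424, 'cy': 238.509, 'rvec': [1.876, -1.004, 0.594], 'tvec': [-262.677, 272.179, 998.356]}
top {'fx': 494.064, 'fy': 494.064, 'cx': 319.487, 'cy': 241.81, 'rvec': [2.153, -2.166, 0.139], 'tvec': [19.791, 513.309, 1118.936]}
```

View pics/top0.png

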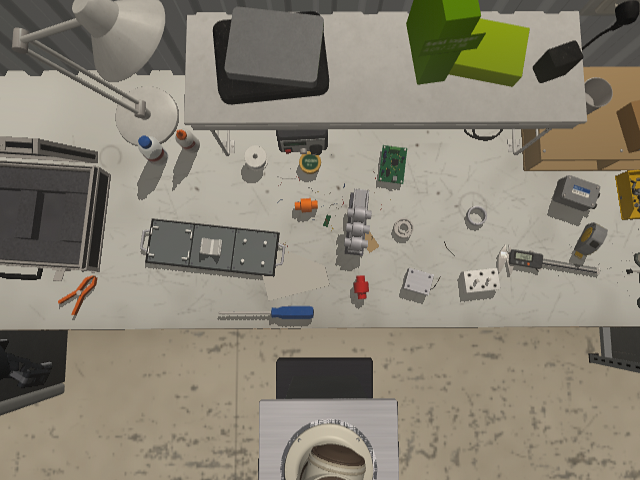

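View pics/scene0.png

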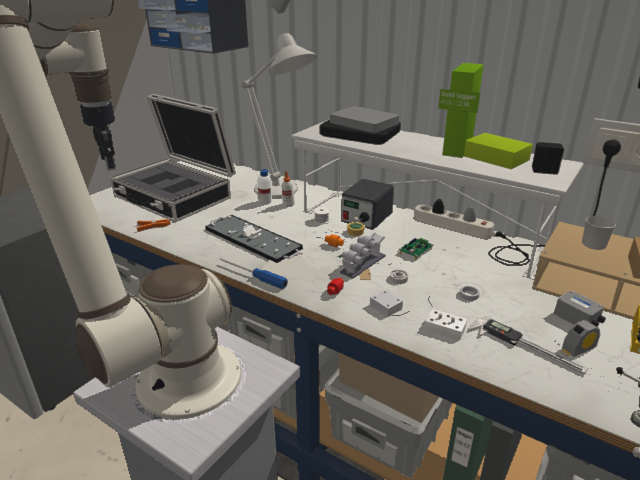

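Run:
```python
import cv2
im=cv2.imread("pics/top0.png")
a=cv2.resize(im[180:310,330:510],None,fx=4.2,fy=4.2,interpolation=cv2.INTER_CUBIC)
b=cv2.resize(im[205:290,130:330],None,fx=4,fy=4,interpolation=cv2.INTER_CUBIC)
cv2.imwrite("pics/ca.png",a);cv2.imwrite("pics/cb.png",b)
from h import *
c=get_calibration("top")
for n,u,v,z in[("blk",418,283,25),("white",480,282,25),("bearing",402,230,14),("ring",476,217,14),("tray",212,248,10),("chute",356,220,45)]: print(n,ray(c,u,v,z).round())
```

```text
blk [ 417. -211.   25.]
white [ 418. -356.   25.]
bearing [ 543. -180.   14.]
ring [ 573. -357.   14.]
tray [503. 271.  10.]
chute [562. -68.  45.]
```

View pics/ca.png

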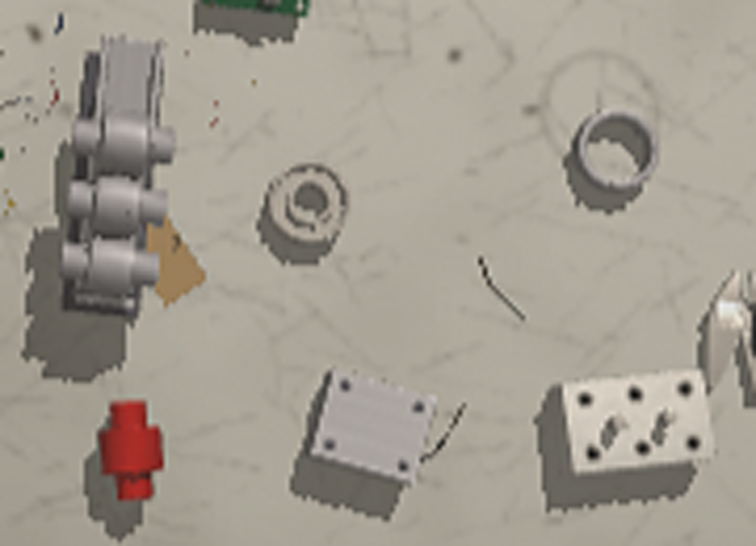

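View pics/cb.png

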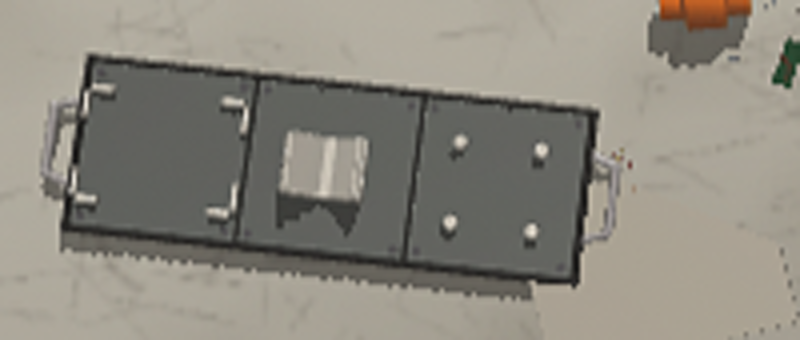

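Candidates (top view):
- Blocks: the cream block at (481,281) has two pins and is about 80 mm long, so it is **pin_block**. The grey block at (418,283) is shorter, with no pins.
- Rings: the one at (403,228) has an inner race and small bore, so it is the **bearing**. The one at (476,216) has a wide bore and is the plain ring.
- Shafts: three grey ones sit in the chute, the lowest at about (356,243), which is **shaft_1**. The red (361,287) and orange (306,205) ones are look-alikes.
- Tray: the corner stops are on the left, the V in the middle (running image-vertical), and the pegs on the right.

The crops confirm these choices.

Call:
apply_moves(
  series=[0.079,0.056,0,0,0,0,0.079,0.056,0,0,0,0,0.079,0.056,0,0,0,0,0.079,0.056,0,0,0,0,0.079,0.056,0,0,0,0,0.079,0.056,0,0,0,0,0.079,0.056,0,0,0,0,0.079,0.056,0,0,0,0,0.079,0.056,0,0,0,0,0.079,0.056,0,0,0,0,0.079,0.056,0,0,0,0,0.079,0.056,0,0,0,0],
  hand=-1,
)

```text
time_s: 1.1
tool_pos: [498.5, 147.5, 231.1]
ee_rot: [0.0, 0.973, -0.229, -0.0]
ft_force: [1.3, 1.0, -0.6]
gripper_width: 85.3
finger_force: 0.0
```

```bash
cat >> h.py <<'E'
def to(x,y,z,yaw):
    "shift in tool units (first), then turn about tool z in units, to reach a pose (yaw deg of tool x)"
    s,r=tool(); d=np.array([x,y,z])-s["tool_pos"]; m=r.as_matrix()
    y0=np.degrees(np.arctan2(m[1,0],m[0,0])); dy=(yaw-y0+180)%360-180
    t=m.T@d; print("pos",np.round(s["tool_pos"],1),"yaw",round(y0,2),"tilt",m[:2,2].round(4),"t",s["time_s"],"q6",np.round(s["joint_positions"],2)[[0,5]],
     "\n shift units",(t/400).round(4),"rows",np.ceil(np.linalg.norm(d)/40),"turn units",round(-dy/6,3))
E
python3 - <<'E'
from h import *
to(430,-350,230,-90)
E
```

```text
pos [498.5 147.5 231.1] yaw -26.51 tilt [-0.0005 -0.0001] t 1.1 q6 [0.6  0.51] 
 shift units [0.4018 1.1895 0.003 ] rows 13.0 turn units 10.582
```

Call:
apply_moves(
  series=[0.031,0.092,0,0,0,0.9,0.031,0.092,0,0,0,0,0.031,0.092,0,0,0,0,0.031,0.092,0,0,0,0,0.031,0.092,0,0,0,0,0.031,0.092,0,0,0,0,0.031,0.092,0,0,0,0,0.031,0.092,0,0,0,0,0.031,0.092,0,0,0,0,0.031,0.092,0,0,0,0,0.031,0.092,0,0,0,0,0,0,0,0,0,0.9],
)

```text
time_s: 2.1
tool_pos: [401.7, -271.6, 230.7]
ee_rot: [0.0, 0.946, -0.324, -0.001]
ft_force: [0.9, 0.3, -0.3]
gripper_width: 85.6
finger_force: 0.0
```

Call:
apply_moves(
  series=[0,0,0,0,0,1,0,0,0,0,0,1,0,0,0,0,0,1,0,0,0,0,0,1,0,0,0,0,0,1,0,0,0,0,0,1,0,0,0,0,0,1,0,0,0,0,0,1,0,0,0,0,0,0.8,0,0,0,0,0,0,0,0,0,0,0,0],
)

```text
time_s: 3.02
tool_pos: [403.5, -266.9, 231.0]
ee_rot: [0.0, 0.707, -0.707, -0.0]
ft_force: [0.4, -0.3, -0.6]
gripper_width: 85.1
finger_force: 0.0
```

Run:
```python
from h import *
to(418,-356,150,-90)
c=get_calibration("wrist"); save("wrist","w1")
print({k:np.round(v,3).tolist() for k,v in c.items()}); print(proj(c,(418,-356,25)))
```

```text
pos [ 403.5 -266.9  231. ] yaw -89.99 tilt [-0.0006  0.0003] t 3.0167 q6 [-0.25  0.25] 
 shift units [ 0.2229 -0.0364  0.2025] rows 4.0 turn units 0.001
{'fx': 393.673, 'fy': 393.673, 'cx': 312.447, 'cy': 241.923, 'rvec': [0.0, 3.112, 0.43], 'tvec': [403.781, 220.694, 450.536]}
(np.float64(295.3540332910626), np.float64(104.63580682198389))
```

View pics/w1.png

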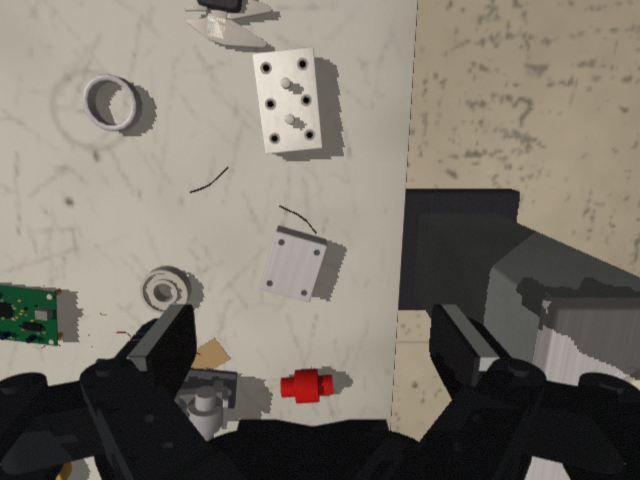

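The wrist view shows the pin block at (287,100), the ring at (110,103), the bearing at (166,289) and the short block at (295,265).

```bash
cat >> h.py <<'E'
def rect(im,c,box,z,lo,hi=256):
    "min-area rectangle (world, mm) of the largest bright region in a pixel box; returns centre, sides, angle of long side"
    x0,y0,x1,y1=box; g=im[y0:y1,x0:x1].min(2).astype(int)
    m=((g>=lo)&(g<hi)).astype(np.uint8); m=cv2.morphologyEx(m,cv2.MORPH_OPEN,np.ones((3,3)))
    k=max(cv2.findContours(m,cv2.RETR_EXTERNAL,cv2.CHAIN_APPROX_NONE)[0],key=cv2.contourArea)
    w=np.array([ray(c,p[0][0]+x0,p[0][1]+y0,z)[:2] for p in k],np.float32)
    b=cv2.boxPoints(cv2.minAreaRect(w)); e=[b[1]-b[0],b[2]-b[1]]; e.sort(key=np.linalg.norm)
    return b.mean(0).round(1),[round(float(np.linalg.norm(v)),1) for v in e],round(float(np.degrees(np.arctan2(e[1][1],e[1][0]))%180),2)
E
python3 - <<'E'
from h import *
im=cv2.imread("pics/w1.png")[:,:,::-1]; c=get_calibration("wrist")
print(im[60:150:20,285].tolist(),im[40,240],im[100,245],im[140,330])
for lo in(190,200,210): print(rect(im,c,(235,46,340,165),25,lo))
for p in[(252.5,54),(312,48.5),(321,149),(265,153)]: print(ray(c,*p,25).round(1))
for p in[(286,84),(290,119)]: print("pin",ray(c,*p,37).round(1))
E
```

```text
[[223, 215, 202], [183, 173, 159], [225, 219, 204], [184, 174, 162], [213, 204, 190]] [163 154 142] [179 174 161] [102  99  91]
(array([ 430.7, -360.5], dtype=float32), [37.0, 73.0], 95.73)
(array([ 435.3, -365.9], dtype=float32), [28.4, 61.2], 95.92)
(array([ 446.7, -385.1], dtype=float32), [10.7, 19.6], 89.98)
[ 452.4 -394.9   25. ]
[ 404.1 -399.    25. ]
[ 396.4 -319.8   25. ]
[ 444.8 -316.5   25. ]
pin [ 424.9 -370.9   37. ]
pin [ 422.1 -344.2   37. ]
```

Call:
apply_moves(
  series=[0.0453,-0.0103,0.0555,0,0,0,0.0453,-0.0103,0.0555,0,0,0,0.0453,-0.0103,0.0555,0,0,0,0.0453,-0.0103,0.0555,0,0,0,0.0453,-0.0103,0.0555,0,0,0,0,0,0,0,0,-0.93,0,0,0,0,0,0,0,0,0,0,0,0],
)

```text
time_s: 3.73
tool_pos: [424.1, -357.8, 120.1]
ee_rot: [0.0, 0.74, -0.673, -0.0]
ft_force: [-0.2, 0.7, 0.9]
gripper_width: 85.4
finger_force: 0.0
```

Run:
```python
from h import *
to(424,-357.5,3,-84.4)
c=get_calibration("wrist"); save("wrist","w2")
print([np.round(proj(c,p)) for p in[(424,-357.5,25),(421,-345,37)]])
```

```text
pos [ 424.1 -357.8  120.1] yaw -84.61 tilt [-0.0006  0.0001] t 3.7333 q6 [-0.41  0.5 ] 
 shift units [-6.000e-04 -1.000e-04  2.927e-01] rows 3.0 turn units -0.036
[array([313., 244.]), array([316., 269.])]
```

View pics/w2.png

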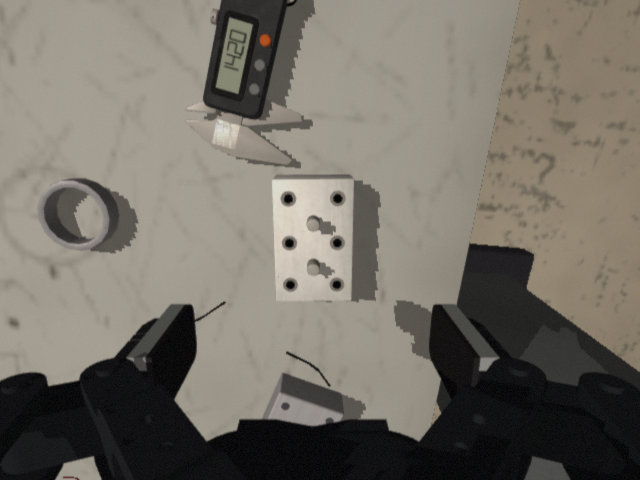

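Call:
apply_moves(
  series=[0,0,0.073,0,0,0,0,0,0.073,0,0,0,0,0,0.073,0,0,0,0,0,0.073,0,0,0,0,0,0,0,0,0,0,0,0,0,0,0],
)

```text
time_s: 4.28
tool_pos: [424.0, -357.2, 3.6]
ee_rot: [0.0, 0.74, -0.672, -0.001]
ft_force: [0.2, 0.1, 0.6]
gripper_width: 85.1
finger_force: 0.0
```

Call:
apply_moves(
  series=[0,0,0,0,0,0,0,0,0,0,0,0,0,0,0,0,0,0,0,0,0,0,0,0,0,0,0,0,0,0,0,0,0,0,0,0,0,0,0,0,0,0,0,0,0,0,0,0,0,0,0,0,0,0,0,0,0,0,0,0],
  hand=1,
  grip_force=70,
)

```text
time_s: 5.12
tool_pos: [425.3, -358.2, 6.0]
ee_rot: [-0.0, 0.74, -0.672, 0.002]
ft_force: [-0.9, 1.1, 5.7]
gripper_width: 48.4
finger_force: 75.4
```

Run:
```python
from h import *
im=cv2.imread("pics/top0.png")[:,:,::-1]; c=get_calibration("top")
# tray features from the top crop (x4 from 130,205), coarse
f=lambda u,v:(130+u/4,205+v/4)
for n,(u,v),z in[("TL",(90,55),12),("TR",(598,108),12),("BR",(577,285),12),("BL",(62,232),12),("b1",(100,90),18),("b2",(235,105),18),("b3",(80,200),18),("b4",(220,213),18),("p1",(461,140),20),("p2",(541,148),20),("p3",(531,228),20),("p4",(449,221),20),("v1",(285,130),35),("v2",(369,137),35),("v3",(362,203),35),("v4",(280,195),35)]:
    print(n,ray(c,*f(u,v),z).round(1))
```

```text
TL [573.5 413.7  12. ]
TR [539.9 111.4  12. ]
BR [435.  123.3  12. ]
BL [468.  426.4  12. ]
b1 [551.5 405.1  18. ]
b2 [542.1 325.2  18. ]
b3 [486.3 414.5  18. ]
b4 [478.1 332.3  18. ]
p1 [520.2 191.3  20. ]
p2 [515.2 144.2  20. ]
p3 [468.1 149.7  20. ]
p4 [472.5 197.7  20. ]
v1 [524.7 291.3  35. ]
v2 [520.3 242.5  35. ]
v3 [481.9 245.8  35. ]
v4 [486.8 293.3  35. ]
```

Call:
apply_moves(
  series=[0,0,-0.05,0,0,0,0,0,-0.09,0,0,0,0,0,-0.09,0,0,0,0,0,-0.09,0,0,0,-0.05,-0.011,-0.06,0,0,0,-0.089,-0.0195,0,0,0,0,-0.089,-0.0195,0,0,0,0,-0.089,-0.0195,0,0,0,0,-0.089,-0.0195,0,0,0,0,-0.089,-0.0195,0,0,0,0,-0.089,-0.0195,0,0,0,0,-0.089,-0.0195,0,0,0,0],
)

```text
time_s: 6.12
tool_pos: [456.3, -82.2, 156.0]
ee_rot: [-0.0, 0.74, -0.673, -0.0]
ft_force: [0.7, -0.1, -3.4]
gripper_width: 48.7
finger_force: 74.1
```

Call:
apply_moves(
  series=[-0.089,-0.0195,0,0,0,0,-0.089,-0.0195,0,0,0,0,-0.089,-0.0195,0,0,0,0,-0.089,-0.0195,0,0,0,0,-0.089,-0.0195,0,0,0,0,-0.089,-0.0195,0,0,0,0,-0.089,-0.0195,0,0,0,0,-0.089,-0.0195,0,0,0,0,-0.089,-0.0195,0,0,0,0,-0.089,-0.0195,0,0,0,0,0,0,0,0,0,0.98,0,0,0,0,0,0.98],
)

```text
time_s: 7.12
tool_pos: [500.2, 279.8, 155.2]
ee_rot: [-0.0, -0.666, 0.746, 0.0]
ft_force: [-0.1, -0.7, -4.1]
gripper_width: 48.6
finger_force: 74.1
```

Call:
apply_moves(
  series=[0,0,0,0,0,0,0,0,0,0,0,0],
)

```text
time_s: 7.28
tool_pos: [500.3, 277.5, 155.5]
ee_rot: [-0.0, -0.668, 0.744, 0.0]
ft_force: [-0.6, 0.3, -4.4]
gripper_width: 47.9
finger_force: 74.1
```

Run:
```python
from h import *
to(513,366,170,-96.35)
c=get_calibration("wrist"); save("wrist","w3")
print([np.round(proj(c,p)) for p in[(513,366,12),(503,268,12),(494,171,12)]])
```

```text
pos [500.3 277.5 155.5] yaw -96.17 tilt [-0.0008 -0.    ] t 7.2833 q6 [ 0.79 -0.9 ] 
 shift units [-0.2234 -0.0078 -0.0364] rows 3.0 turn units 0.031
[array([309., 333.]), array([308., 214.]), array([305.,  71.])]
```

View pics/w3.png

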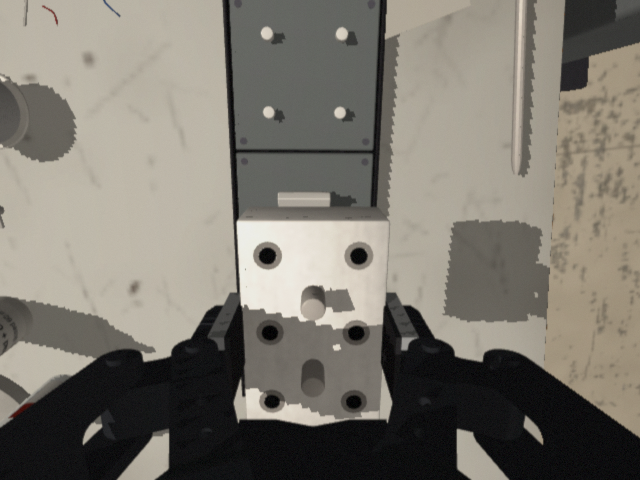

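The block is held square; the peg tops are at (267,33), (342,34), (340,113) and (269,112). I'll look again from higher up, over the block rest.

Call:
apply_moves(
  series=[-0.056,-0.002,-0.06,0,0,0,-0.056,-0.002,-0.06,0,0,0,-0.056,-0.002,-0.06,0,0,0,-0.056,-0.002,-0.06,0,0,0,0,0,0,0,0,0,0,0,0,0,0,0],
)

```text
time_s: 7.83
tool_pos: [514.2, 367.3, 252.9]
ee_rot: [0.002, -0.668, 0.744, 0.0]
ft_force: [-0.9, -0.7, -4.5]
gripper_width: 48.4
finger_force: 74.4
```

Run:
```python
from h import *
c=get_calibration("wrist"); save("wrist","w4"); to(513,366,22,-96.35)
print([np.round(proj(c,p)) for p in[(513,366,12),(503,268,12),(494,171,12)]])
```

```text
pos [513.3 365.9 251.2] yaw -96.26 tilt [-0.0013 -0.    ] t 7.8833 q6 [ 0.88 -0.98] 
 shift units [-1.000e-04  1.000e-04  5.729e-01] rows 6.0 turn units 0.016
[array([314., 201.]), array([314.,  94.]), array([312., -29.])]
```

View pics/w4.png

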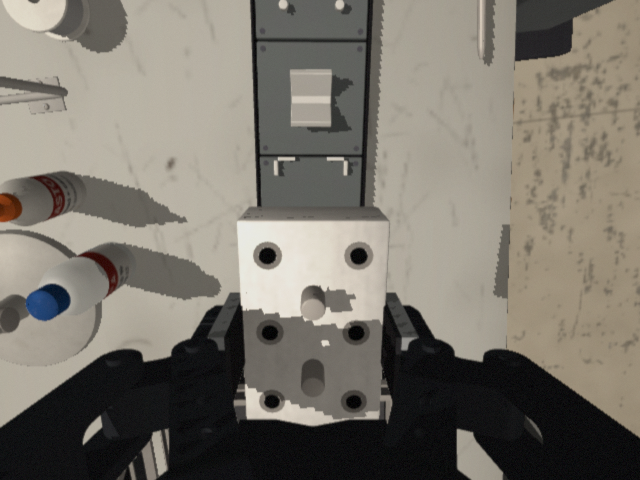

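The near stops show at (279,161) and (343,160), the V at (291..331, 69..126), and the dividers at v=40 and v=155.

Run:
```python
from h import *
c=get_calibration("wrist")
P=lambda u,v,z:ray(c,u,v,z)[:2]
i1,i2=P(279,161.5,18),P(343,160.5,18)
print("inner",i1.round(1),i2.round(1),np.linalg.norm(i1-i2))
e=P(258.5,190,12)-P(255,45,12); e2=P(363.5,190,12)-P(366.5,45,12)
print("edges yaw",[np.degrees(np.arctan2(*(-v)[::-1])) for v in(e,e2)])
d=(i1-i2)/np.linalg.norm(i1-i2); y0=np.degrees(np.arctan2(d[1],d[0])); print("x dir",y0)
a=np.radians(-96.3); t=np.array([np.cos(a),np.sin(a)])
print("block rest",((i1+i2)/2-t*46).round(1))
d1,d2=P(311,40,12),P(311,155,12); print("dividers",d1.round(1),d2.round(1),np.linalg.norm(d1-d2),"rest",(d2-t*49.5).round(1))
print("V",np.mean([P(u,v,35) for u,v in[(291,69),(330,69),(332,126),(291,127)]],0).round(1))
```

```text
inner [540.1 322.3] [480.3 328. ] 60.010010554081795
edges yaw [np.float64(-97.02537463459512), np.float64(-95.44928673509081)]
x dir -5.404060989125861
block rest [515.3 370.9]
dividers [498.7 221.6] [509.6 320. ] 99.03686365442356 rest [515.1 369.2]
V [504.2 271.4]
```

Run:
```python
from h import *
c=get_calibration("wrist"); s,r=tool(); p=s["tool_pos"]
m=(ray(c,313,292,p[2]+31)+ray(c,313,365,p[2]+31))/2
print("pins mid in tool",(r.as_matrix().T@(m-p)).round(1), np.linalg.norm(ray(c,313,292,p[2]+31)-ray(c,313,365,p[2]+31)))
to(515.2,370.3,50,-96.3)
```

```text
pins mid in tool [  7.8  -0.  -31. ] 25.412644605550437
pos [513.3 365.9 251.2] yaw -96.26 tilt [-0.0013 -0.    ] t 7.8833 q6 [ 0.88 -0.98] 
 shift units [-0.0114 -0.0041  0.5029] rows 6.0 turn units 0.007
```

Run:
```python
from h import *
c=get_calibration("wrist"); s,r=tool(); p=s["tool_pos"]
Rm=cv2.Rodrigues(np.array(c["rvec"],float))[0]; t=np.array(c["tvec"],float).ravel()
def T(u,v,d):
    q=d*np.array([(u-c["cx"])/c["fx"],(v-c["cy"])/c["fy"],1]); return (r.as_matrix().T@(Rm.T@(q-t)-p)).round(1)
print("cam",(r.as_matrix().T@(-Rm.T@t-p)).round(1))
print("front top edge",T(313,219.5,50*c["fx"]/152), "axis",(r.as_matrix().T@Rm.T).round(3).tolist())
for z in(10,20,25): print(z,[(r.as_matrix().T@(ray(c,313,v,p[2]+z)-p)).round(1)[0] for v in(219.5,292,365)])
```

```text
cam [ 6.790e+01 -1.000e-01 -1.427e+02]
front top edge [ 39.9  -0.  -16. ] axis [[-0.0, -0.963, -0.271], [1.0, -0.0, -0.0], [0.0, -0.271, 0.963]]
10 [np.float64(38.5), np.float64(11.6), np.float64(-18.6)]
20 [np.float64(40.8), np.float64(15.9), np.float64(-12.0)]
25 [np.float64(41.9), np.float64(18.0), np.float64(-8.8)]
```

Call:
apply_moves(
  series=[-0.007,-0.0018,0.07,0,0,0,-0.007,-0.0017,0.09,0,0,0,0,0,0.09,0,0,0,0,0,0.09,0,0,0,0,0,0.09,0,0,0,0,0,0.08,0,0,0,0,0,0.03,0,0,0,0,0,0.02,0,0,0,0,0,0,0,0,0,0,0,0,0,0,0],
)

```text
time_s: 8.72
tool_pos: [516.9, 372.3, 28.9]
ee_rot: [0.001, -0.667, 0.745, -0.0]
ft_force: [0.1, 0.5, -3.7]
gripper_width: 48.3
finger_force: 74.2
```

Run:
```python
from h import *
to(515.3,371.3,18.5,-96.3); print(state()["ft_force"])
```

```text
pos [516.9 372.3  28.9] yaw -96.28 tilt [0.0018 0.0013] t 8.7167 q6 [ 0.88 -0.99] 
 shift units [0.003  0.0037 0.0259] rows 1.0 turn units 0.004
[ 0.09883037  0.53413604 -3.65385803]
```

Call:
apply_moves(
  series=[0.002,0.002,0.013,0,0,0,0,0,0.012,0,0,0,0,0,0,0,0,0,0,0,0,0,0,0],
)

```text
time_s: 9.05
tool_pos: [515.3, 371.5, 18.2]
ee_rot: [0.001, -0.667, 0.745, 0.0]
ft_force: [0.2, -1.1, -3.6]
gripper_width: 48.5
finger_force: 74.3
```

Call:
apply_moves(
  series=[0,0,0.004,0,0,0,0,0,0.003,0,0,0,0,0,0,0,0,0],
)

```text
time_s: 9.3
tool_pos: [515.3, 371.6, 18.1]
ee_rot: [0.001, -0.667, 0.745, -0.0]
ft_force: [-5.0, -2.7, 10.7]
gripper_width: 48.5
finger_force: 76.0
```

Contact; release and go up.

Call:
apply_moves(
  series=[0,0,0,0,0,0,0,0,0,0,0,0,0,0,0,0,0,0,0,0,0,0,0,0,0,0,-0.03,0,0,0,0,0,-0.08,0,0,0,0,0,-0.09,0,0,0,0,0,-0.09,0,0,0,0,0,-0.09,0,0,0,0,0,-0.09,0,0,0,0,0,0,0,0,0,0,0,0,0,0,0],
  hand=-0.5,
)

```text
time_s: 10.3
tool_pos: [516.1, 372.2, 206.8]
ee_rot: [0.004, -0.667, 0.745, 0.0]
ft_force: [-0.4, -1.3, -0.5]
gripper_width: 64.4
finger_force: 0.0
```

Run:
```python
from h import *
save("wrist","w5"); to(543,-180,200,-40)
```

```text
pos [515.  371.3 204.1] yaw -96.31 tilt [0.0011 0.002 ] t 10.35 q6 [ 0.88 -0.99] 
 shift units [ 1.3623 -0.221   0.0075] rows 14.0 turn units -9.385
```

View pics/w5.png

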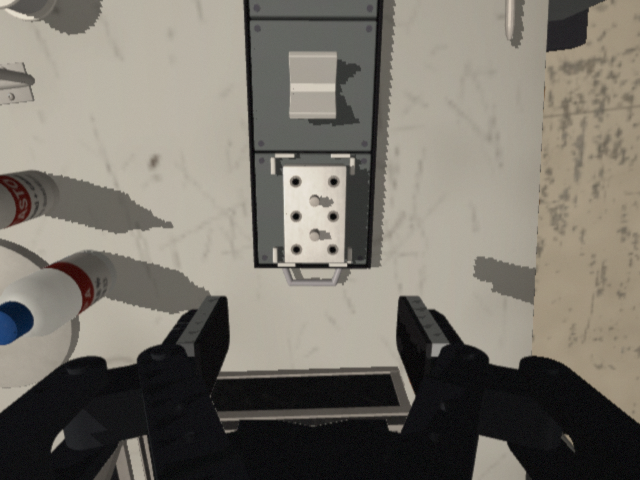

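Run:
```python
from h import *
c=get_calibration("wrist"); a=np.radians(-96.3); t=np.array([[np.cos(a),np.sin(a)],[np.sin(a),-np.cos(a)]]).T
im=cv2.imread("pics/w5.png"); cv2.imwrite("pics/c5.png",cv2.resize(im[140:290,240:390],None,fx=4,fy=4,interpolation=cv2.INTER_CUBIC))
for z,ps in((37,[(283,166),(347,166),(346,262),(284,262)]),(18,[(278,160),(350,160)])):
    w=np.array([ray(c,*p,z)[:2] for p in ps]); print(z,w.round(1).tolist(),w.mean(0).round(1),((w-[515,370])@t).round(1).tolist())
```

```text
37 [[533.6, 327.6], [484.3, 333.0], [491.9, 411.2], [543.0, 405.5]] [513.2 369.3] [[40.1, -23.1], [40.1, 26.5], [-38.4, 27.5], [-38.4, -23.9]]
18 [[538.6, 323.8], [480.0, 330.3]] [509.3 327. ] [[43.3, -28.5], [43.3, 30.5]]
```

View pics/c5.png

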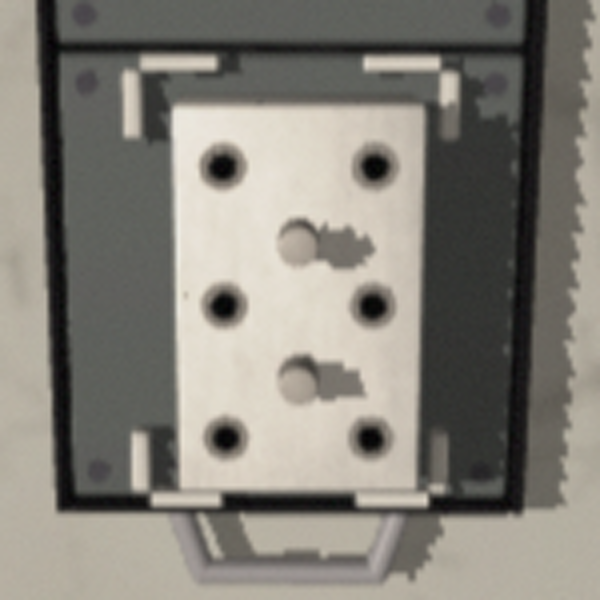

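The block sits flat between all four stops, with a gap on every side. Now the bearing.

Call:
apply_moves(
  series=[0.0908,-0.0147,0,0,0,0,0.0908,-0.0147,0,0,0,0,0.0908,-0.0147,0,0,0,0,0.0908,-0.0147,0,0,0,0,0.0908,-0.0147,0,0,0,0,0.0908,-0.0147,0,0,0,0,0.0908,-0.0147,0,0,0,0,0.0908,-0.0147,0,0,0,0,0.0908,-0.0147,0,0,0,0,0.0908,-0.0147,0,0,0,0,0.0908,-0.0147,0,0,0,0,0.0908,-0.0147,0,0,0,0],
  hand=-0.8,
)

```text
time_s: 11.35
tool_pos: [536.1, -71.6, 201.2]
ee_rot: [-0.001, -0.667, 0.745, 0.001]
ft_force: [1.8, -0.8, 0.5]
gripper_width: 76.9
finger_force: 0.0
```

Call:
apply_moves(
  series=[0.09,-0.0147,0.03,0,0,0,0.09,-0.0147,0.03,0,0,0,0.09,-0.0147,0.03,0,0,0,0,0,0,0,0,0,0,0,0,0,0,0],
)

```text
time_s: 11.77
tool_pos: [541.2, -180.8, 163.9]
ee_rot: [-0.002, -0.666, 0.746, 0.002]
ft_force: [0.8, -0.0, 0.0]
gripper_width: 76.9
finger_force: 0.0
```

Run:
```python
from h import *
c=get_calibration("wrist"); im=save("wrist","w6"); to(543,-180,4,-96.3)
print(np.round(proj(c,(543,-180,14))))
g=cv2.medianBlur(cv2.cvtColor(im,cv2.COLOR_RGB2GRAY),3)
print(cv2.HoughCircles(g[:330],cv2.HOUGH_GRADIENT,1,30,param1=120,param2=25,minRadius=28,maxRadius=70))
```

```text
pos [ 542.  -179.7  164.9] yaw -96.4 tilt [-0.0039  0.0003] t 11.8167 q6 [-0.04 -0.08] 
 shift units [ 0.0005 -0.0042  0.4023] rows 5.0 turn units -0.017
[309. 225.]
[[[299.5 219.5  29.7]]]
```

View pics/w6.png

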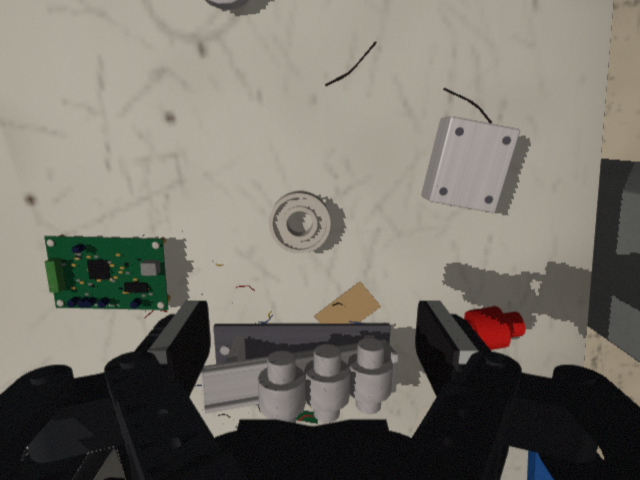

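Call:
apply_moves(
  series=[0.0108,-0.018,0.05,0,0,0,0,0,0.09,0,0,0,0,0,0.09,0,0,0,0,0,0.05,0,0,0,0,0,0,0,0,0,0,0,0,0,0,0],
)

```text
time_s: 12.32
tool_pos: [549.7, -183.0, 54.3]
ee_rot: [-0.001, -0.668, 0.744, 0.001]
ft_force: [0.7, 0.4, 0.7]
gripper_width: 77.0
finger_force: 0.0
```

Run:
```python
from h import *
c=get_calibration("wrist"); im=save("wrist","w7"); to(547.7,-184.4,6,-96.3)
print(np.round(proj(c,(547.7,-184.4,14)))); cv2.imwrite("pics/w7c.png",im[150:480,130:500,::-1])
```

```text
pos [ 550.9 -183.3   55.8] yaw -96.16 tilt [ 0.0015 -0.0007] t 12.3667 q6 [-0.04 -0.07] 
 shift units [0.0034 0.0079 0.1246] rows 2.0 turn units 0.023
[316. 271.]
```

View pics/w7c.png

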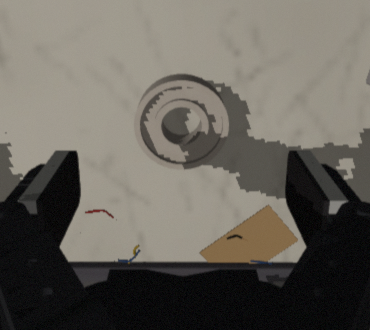

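The bearing is centred ahead of the fingers at about (313,271). Going down to grip it.

Call:
apply_moves(
  series=[0.0034,0.0045,0.05,0,0,0,0,0,0.05,0,0,0,0,0,0.024,0,0,0,0,0,0,0,0,0,0,0,0,0,0,0],
)

```text
time_s: 12.78
tool_pos: [548.9, -185.2, 6.4]
ee_rot: [0.001, -0.668, 0.745, -0.001]
ft_force: [-0.4, 0.4, 0.1]
gripper_width: 77.0
finger_force: 0.0
```

Call:
apply_moves(
  series=[0,0,0,0,0,0,0,0,0,0,0,0,0,0,0,0,0,0,0,0,0,0,0,0,0,0,0,0,0,0,0,0,0,0,0,0,0,0,0,0,0,0,0,0,0,0,0,0],
  hand=1,
  grip_force=50,
)

```text
time_s: 13.45
tool_pos: [549.1, -185.4, 7.1]
ee_rot: [0.001, -0.667, 0.745, -0.001]
ft_force: [-0.6, 0.7, 6.0]
gripper_width: 44.2
finger_force: 50.0
```

Call:
apply_moves(
  series=[0,0,-0.05,0,0,0,0,0,-0.09,0,0,0,0,0,-0.09,0,0,0,0,0,-0.09,0,0,0,0,0,-0.09,0,0,0,0,0,-0.09,0,0,0,0,0,-0.05,0,0,0,0,0,0,0,0,0],
)

```text
time_s: 14.12
tool_pos: [550.4, -185.9, 231.9]
ee_rot: [0.004, -0.667, 0.745, -0.005]
ft_force: [0.3, -0.1, -0.8]
gripper_width: 43.7
finger_force: 51.3
```

Call:
apply_moves(
  series=[-0.05,0.0134,0,0,0,0,-0.087,0.0234,0,0,0,0,-0.087,0.0234,0,0,0,0,-0.087,0.0234,0,0,0,0,-0.087,0.0234,0,0,0,0,-0.087,0.0234,0,0,0,0,-0.087,0.0234,0,0,0,0,-0.087,0.0234,0,0,0,0,-0.087,0.0234,0,0,0,0,-0.087,0.0234,0,0,0,0,-0.037,0.01,0,0,0,0,0,0,0,0,0,0],
)

```text
time_s: 15.12
tool_pos: [492.0, 173.7, 224.3]
ee_rot: [-0.0, -0.669, 0.744, 0.0]
ft_force: [0.3, 0.1, -1.8]
gripper_width: 44.0
finger_force: 51.3
```

Run:
```python
from h import *
c=get_calibration("wrist"); im=save("wrist","w8"); to(494,171,60,-96.3)
print([np.round(proj(c,(494,171,12)))])
```

```text
pos [492.  172.1 224.3] yaw -96.14 tilt [-0.0016 -0.0006] t 15.1667 q6 [ 0.65 -0.75] 
 shift units [ 0.0018 -0.0058  0.4107] rows 5.0 turn units 0.027
[array([310., 206.])]
```

View pics/w8.png

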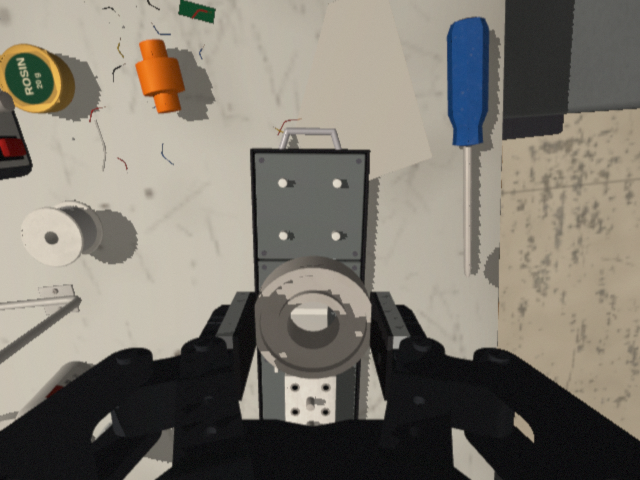

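The pegs are at (282,183), (337,183), (336,236) and (283,236), and the bearing is held level at about (313,322).

Run:
```python
from h import *
c=get_calibration("wrist"); w=np.array([ray(c,*p,20)[:2] for p in[(282,183),(337,183),(336,236),(283,236)]])
print(w.round(1).tolist(),w.mean(0)); m=w.mean(0)
d=w[0]+w[1]-w[2]-w[3]; yaw=np.degrees(np.arctan2(d[1],d[0])); print(yaw)
k=np.radians(-96.2); tx=np.array([np.cos(k),np.sin(k)]); m2=m+tx*1.9; print(m2)
to(*m2,60,-96.3)
```

```text
[[516.0, 145.2], [468.0, 150.4], [473.2, 198.3], [521.3, 193.1]] [494.61336169 171.77921876]
-96.27522002676822
[494.40816291 169.89033193]
pos [492.  172.1 224.3] yaw -96.14 tilt [-0.0016 -0.0006] t 15.1667 q6 [ 0.65 -0.75] 
 shift units [ 0.0044 -0.0071  0.4107] rows 5.0 turn units 0.027
```

Call:
apply_moves(
  series=[0.0044,-0.0071,0.05,0,0,0.027,0,0,0.09,0,0,0,0,0,0.09,0,0,0,0,0,0.09,0,0,0,0,0,0.09,0,0,0,0,0,0.06,0,0,0,0,0,0.01,0,0,0,0,0,0,0,0,0,0,0,0,0,0,0,0,0,0,0,0,0],
)

```text
time_s: 16.0
tool_pos: [497.0, 169.3, 35.1]
ee_rot: [0.002, -0.666, 0.746, -0.0]
ft_force: [1.1, -0.8, -0.3]
gripper_width: 43.9
finger_force: 51.5
```

Run:
```python
from h import *
to(494.4,169.9,19,-96.3);print(state()["ft_force"])
```

```text
pos [497.  169.3  35.1] yaw -96.47 tilt [0.0035 0.0021] t 16.0 q6 [ 0.64 -0.75] 
 shift units [-0.0005  0.0069  0.0402] rows 1.0 turn units -0.028
[ 1.11147504 -0.81893122 -0.25454306]
```

Call:
apply_moves(
  series=[0,0.005,0.02,0,0,0,0,0,0.014,0,0,0,0,0,0,0,0,0,0,0,0,0,0,0,0,0,0,0,0,0],
)

```text
time_s: 16.42
tool_pos: [493.6, 169.2, 19.6]
ee_rot: [0.0, -0.666, 0.746, -0.0]
ft_force: [0.0, -0.0, -1.0]
gripper_width: 43.7
finger_force: 51.5
```

Call:
apply_moves(
  series=[0,0,0.004,0,0,0,0,0,0.003,0,0,0,0,0,0,0,0,0,0,0,0,0,0,0],
)

```text
time_s: 16.75
tool_pos: [493.8, 169.2, 19.0]
ee_rot: [0.0, -0.667, 0.746, -0.0]
ft_force: [-5.5, -0.8, 13.9]
gripper_width: 44.0
finger_force: 53.3
```

Call:
apply_moves(
  series=[0,0,0,0,0,0,0,0,0,0,0,0,0,0,0,0,0,0,0,0,0,0,0,0,0,0,-0.03,0,0,0,0,0,-0.08,0,0,0,0,0,-0.09,0,0,0,0,0,-0.09,0,0,0,0,0,-0.09,0,0,0,0,0,-0.09,0,0,0,0,0,0,0,0,0,0,0,0,0,0,0],
  hand=-0.5,
)

```text
time_s: 17.75
tool_pos: [494.6, 169.8, 206.9]
ee_rot: [0.003, -0.666, 0.746, -0.0]
ft_force: [0.4, -0.6, -0.6]
gripper_width: 64.4
finger_force: 0.0
```

Run:
```python
from h import *
c=get_calibration("wrist"); im=save("wrist","w9"); to(530,-68,200,-6)
u,v=np.round(proj(c,(494.6,171.8,26))).astype(int); print(u,v)
g=cv2.medianBlur(cv2.cvtColor(im,cv2.COLOR_RGB2GRAY),3)
print(state()["gripper_width"])
h=cv2.HoughCircles(g[v-60:v+60,u-60:u+60],cv2.HOUGH_GRADIENT,1,20,param1=120,param2=18,minRadius=22,maxRadius=45)
if h is not None:
  for q in h[0]: print(q, ray(c,q[0]+u-60,q[1]+v-60,26).round(1))
# top view chute: bright grey
t=save("top","top1"); cv2.imwrite("pics/chute.png",cv2.resize(np.vstack([t[180:270,325:415],t[205:295,235:325]])[:,:,::-1],None,fx=3.3,fy=3.3,interpolation=cv2.INTER_CUBIC))
```

```text
pos [493.4 169.1 204.9] yaw -96.48 tilt [0.0005 0.0011] t 17.8 q6 [ 0.64 -0.75] 
 shift units [ 0.5788 -0.1577  0.0117] rows 6.0 turn units -15.08
314 217
63.93828100716685
[59.5 60.5 27.4] [495.  172.4  26. ]
```

Run:
```python
from h import *
c=get_calibration("top"); f=lambda u,v:(330+u/4.2,180+v/4.2)
for n,a,b,z in[(1,(64,263),(158,270),45),(2,(71,200),(166,207),53.8),(3,(77,136),(174,146),62.6)]:
    A,B=ray(c,*f(*a),z),ray(c,*f(*b),z); print(n,((A+B)/2).round(1),np.linalg.norm(A-B).round(1),np.degrees(np.arctan2(*(A-B)[[0,1]])).round(1))
```

```text
1 [507.5 -68.3  45. ] 51.7 4.6
2 [541.  -72.2  53.8] 52.0 4.6
3 [574.  -75.8  62.6] 53.0 6.3
```

Call:
apply_moves(
  series=[0.09,-0.03,0,0,0,0,0.09,-0.03,0,0,0,0,0.09,-0.03,0,0,0,0,0.09,-0.03,0,0,0,0,0.09,-0.01,0,0,0,0,0.09,0.0,0,0,0,0,0,0,0,0,0,-1,0,0,0,0,0,-1,0,0,0,0,0,-1,0,0,0,0,0,-1,0,0,0,0,0,-1,0,0,0,0,0,-1],
  hand=-0.75,
)

```text
time_s: 18.85
tool_pos: [519.9, -51.7, 202.4]
ee_rot: [0.001, 0.865, -0.501, -0.002]
ft_force: [-0.4, -0.2, 1.2]
gripper_width: 74.7
finger_force: 0.0
```

Call:
apply_moves(
  series=[0,0,0,0,0,-1,0,0,0,0,0,-1,0,0,0,0,0,-1,0,0,0,0,0,-1,0,0,0,0,0,-1,0,0,0,0,0,-1,0,0,0,0,0,-1,0,0,0,0,0,-1,0,0,0,0,0,-1,0,0,0,0,0,0,0,0,0,0,0,0],
)

```text
time_s: 19.77
tool_pos: [520.3, -51.5, 203.1]
ee_rot: [0.0, 0.998, -0.058, -0.002]
ft_force: [0.2, 0.9, 0.5]
gripper_width: 74.8
finger_force: 0.0
```

Run:
```python
from h import *
to(520,-68,200,-6)
```

```text
pos [520.3 -51.5 203.1] yaw -6.62 tilt [-0.0034 -0.0005] t 19.7667 q6 [0.21 1.24] 
 shift units [0.0041 0.0411 0.0077] rows 1.0 turn units -0.103
```

Call:
apply_moves(
  series=[-0.0275,0.0447,0.04,0,0,-0.06,0,0,0.06,0,0,0,0,0,0.058,0,0,0,0,0,0,0,0,0,0,0,0,0,0,0,0,0,0,0,0,0],
)

```text
time_s: 20.27
tool_pos: [508.9, -67.9, 142.3]
ee_rot: [0.0, 0.999, -0.053, 0.001]
ft_force: [0.3, 0.8, 0.3]
gripper_width: 74.6
finger_force: 0.0
```

Run:
```python
from h import *
c=get_calibration("wrist"); save("wrist","w10"); to(507.5,-68.3,30,-6.2)
print([np.round(proj(c,p)) for p in[(507.5,-68.3,45),(541,-72,53.8)]])
```

```text
pos [509.2 -67.8 142.8] yaw -6.11 tilt [ 0.0024 -0.0001] t 20.3167 q6 [0.18 1.28] 
 shift units [-0.0047  0.0018  0.282 ] rows 3.0 turn units 0.015
[array([315., 246.]), array([315., 196.])]
```

View pics/w10.png

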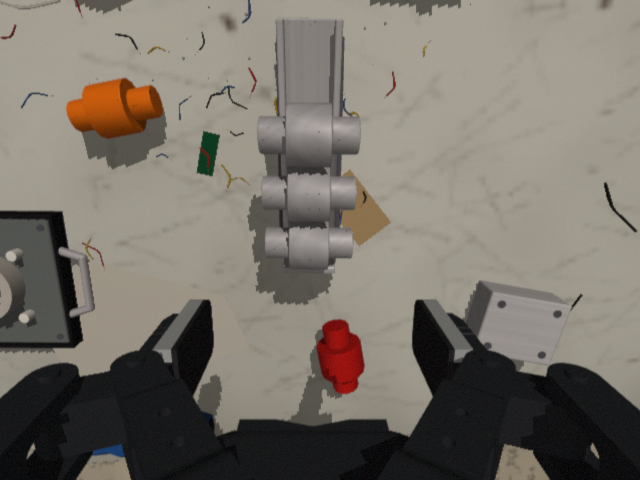

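The lowest shaft's end faces show at (266,243) and (352,243), so its centre is at (309,243). The other two are upslope, and the red and orange ones are clear of the fingers.

Call:
apply_moves(
  series=[0,-0.0078,0.05,0,0,0,0,0,0.09,0,0,0,0,0,0.08,0,0,0,0,0,0.04,0,0,0,0,0,0.017,0,0,0,0,0,0,0,0,0,0,0,0,0,0,0],
)

```text
time_s: 20.9
tool_pos: [509.8, -64.6, 32.0]
ee_rot: [-0.0, 0.999, -0.053, 0.001]
ft_force: [0.4, 0.6, -0.0]
gripper_width: 74.8
finger_force: 0.0
```

Call:
apply_moves(
  series=[-0.002,0,0,0,0,0,0,0,0,0,0,0,0,0,0,0,0,0,0,0,0,0,0,0,0,0,0,0,0,0,0,0,0,0,0,0,0,0,0,0,0,0,0,0,0,0,0,0],
  hand=1,
  grip_force=60,
)

```text
time_s: 21.57
tool_pos: [508.8, -64.5, 32.8]
ee_rot: [-0.0, 0.999, -0.053, 0.002]
ft_force: [-1.2, 0.8, 5.2]
gripper_width: 52.4
finger_force: 62.0
```

Call:
apply_moves(
  series=[0,0,-0.02,0,0,0,0,0,-0.04,0,0,0,0,0,-0.04,0,0,0,0,0,-0.04,0,0,0,0,0,-0.06,0,0,0,0,0,-0.08,0,0,0,0,0,-0.08,0,0,0,0,0,-0.06,0,0,0,0,0,0,0,0,0,0,0,0,0,0,0,0,0,0,0,0,0],
)

```text
time_s: 22.48
tool_pos: [506.4, -64.7, 198.4]
ee_rot: [-0.0, 0.999, -0.053, -0.001]
ft_force: [-0.8, 0.9, -2.5]
gripper_width: 52.8
finger_force: 64.5
```

Run:
```python
from h import *
c=get_calibration("wrist"); save("wrist","w11"); to(504.2,271,200,-96.3); s=state(); print(s["gripper_width"],s["ft_force"])
im=cv2.imread("pics/w11.png"); g=cv2.cvtColor(im,cv2.COLOR_BGR2GRAY)
print([np.round(proj(c,p)) for p in[(508.9,-66,45),(542,-70,53.8)]])
# coarse ascii of the view
for r in cv2.resize(g[200:470,220:420],(50,34),interpolation=cv2.INTER_AREA): print("".join(" .:-=+*#%@"[v*10//256] for v in r))
```

```text
pos [506.3 -64.8 197.7] yaw -6.13 tilt [-0.0026  0.0002] t 22.5333 q6 [0.19 1.27] 
 shift units [-0.0948 -0.8341 -0.0056] rows 9.0 turn units 15.029
52.673757667139164 [-0.21667912  0.13730045 -2.26501139]
[array([315., 220.]), array([316., 178.])]<stdin>:6: RuntimeWarning: overflow encountered in scalar multiply
Traceback (most recent call last):
OverflowError: Python integer 256 out of bounds for uint8
```

Call:
apply_moves(
  series=[-0.005,-0.045,0,0,0,0,-0.01,-0.085,0,0,0,0,-0.01,-0.085,0,0,0,0,-0.01,-0.085,0,0,0,0,-0.01,-0.085,0,0,0,0,-0.01,-0.085,0,0,0,0,-0.01,-0.085,0,0,0,0,-0.01,-0.085,0,0,0,0,-0.01,-0.085,0,0,0,0,-0.01,-0.085,0,0,0,0,0,-0.025,0,0,0,0,0,0,0,0,0,0.5],
)

```text
time_s: 23.53
tool_pos: [504.7, 273.8, 196.5]
ee_rot: [0.001, 0.997, -0.078, -0.001]
ft_force: [0.4, -0.4, -2.3]
gripper_width: 52.4
finger_force: 64.4
```

Call:
apply_moves(
  series=[0,0,0,0,0,1,0,0,0,0,0,1,0,0,0,0,0,1,0,0,0,0,0,1,0,0,0,0,0,1,0,0,0,0,0,1,0,0,0,0,0,1,0,0,0,0,0,1,0,0,0,0,0,1,0,0,0,0,0,1,0,0,0,0,0,1,0,0,0,0,0,1],
)

```text
time_s: 24.53
tool_pos: [504.6, 270.5, 196.9]
ee_rot: [0.002, 0.758, -0.652, -0.0]
ft_force: [0.2, 0.3, -1.7]
gripper_width: 52.8
finger_force: 64.4
```

Call:
apply_moves(
  series=[0,0,0,0,0,1,0,0,0,0,0,1,0,0,0,0,0,0.53,0,0,0,0,0,0,0,0,0,0,0,0],
)

```text
time_s: 24.95
tool_pos: [504.8, 270.7, 197.4]
ee_rot: [-0.001, -0.668, 0.744, 0.0]
ft_force: [0.0, 0.4, -1.9]
gripper_width: 52.5
finger_force: 64.4
```

Run:
```python
from h import *
to(504.6,271,60,-96.3); print(state()["gripper_width"])
t=save("top","top2"); c=get_calibration("top")
g=cv2.cvtColor(t,cv2.COLOR_RGB2GRAY)
print([np.round(proj(c,p)) for p in[(508,-66,45),(541,-70,54),(574,-74,63)]])
for r in g[200:262:2,338:380]: print("".join(" .:-=+*#%@"[int(v)*10//256] for v in r))
```

```text
pos [504.8 270.7 197.4] yaw -96.21 tilt [-0.0021 -0.0018] t 24.95 q6 [ 0.77 -0.88] 
 shift units [-0.0013 -0.      0.3436] rows 4.0 turn units 0.015
52.53028202939526
[array([355., 243.]), array([357., 228.]), array([359., 214.])]
****+******----+*++++**++**-=*+#**********
*****-*****:---*++++++*++**-*++***********
****=+*****:--:*=++++**++**-*=************
***=**+++**:-:-*+++++**+++*-*-#***********
=*********=-::+*+++++++++*==*=***********#
**********=::.*++++++*++**-*+-#**********#
**********-:::*++++++*++**-*==#***********
******=-++-::-*=+++++++++*-*-#*-*+********
******---=:::=*+++++**++++=*-*********####
*****---==:::+*+++++*++++=+*-##*****#**###
*****---==:::*++++++**++*-*=+##***#**#**##
*****-----:.:*==***++++++=*-+##*****#***##
*****---+#***++*#########+*:*##*****#***##
*****---+*****-***#######*#****+********##
*****---==++++:+++++*****+**************#*
*****----------=====+++++===++++#*******##
******---::-=------======------++********#
******-=:::-=------------=-+++++++#*******
******-=:::=--++-::::::==--++++++--##*****
*****--*+++++-###*******---++++++=-++*****
*****--******=**####*****+++++++++++++****
*****--++++**=****************+++++++++#**
=**=#----==--=+++++++++++++++*+++++++++++*
-----=-:::---==-=======----===+++++++++++*
------=:::--------------:-*+++++++++++****
-----=-:::------=--::=:::=****+++++*******
-----=-::::::-::-----=**-+*****=**********
-----=---------::::::::--*****************
--------======--=====---******************
-----------------====-#*******************
-------------========-********************
```

Call:
apply_moves(
  series=[-0.0013,0,0.05,0,0,0.015,0,0,0.08,0,0,0,0,0,0.09,0,0,0,0,0,0.09,0,0,0,0,0,0.06,0,0,0,0,0,0.03,0,0,0,0,0,0,0,0,0,0,0,0,0,0,0,0,0,0,0,0,0],
)

```text
time_s: 25.75
tool_pos: [506.2, 272.5, 39.8]
ee_rot: [0.001, -0.667, 0.745, -0.0]
ft_force: [0.5, -0.1, -1.0]
gripper_width: 52.9
finger_force: 64.3
```

Call:
apply_moves(
  series=[0,0,0.012,0,0,0,0,0,0.01,0,0,0,0,0,0,0,0,0,0,0,0,0,0,0,0,0,0,0,0,0],
)

```text
time_s: 26.17
tool_pos: [505.4, 272.0, 30.2]
ee_rot: [0.0, -0.667, 0.745, -0.0]
ft_force: [0.9, 0.1, -1.9]
gripper_width: 52.7
finger_force: 64.4
```

Call:
apply_moves(
  series=[0.002,0,0.005,0,0,0,0,0,0.003,0,0,0,0,0,0,0,0,0,0,0,0,0,0,0],
)

```text
time_s: 26.5
tool_pos: [506.4, 272.5, 27.8]
ee_rot: [0.002, -0.667, 0.745, -0.0]
ft_force: [0.4, 2.9, 4.4]
gripper_width: 52.8
finger_force: 65.1
```

Call:
apply_moves(
  series=[0,0,0.003,0,0,0,0,0,0,0,0,0,0,0,0,0,0,0],
)

```text
time_s: 26.75
tool_pos: [506.8, 273.0, 27.2]
ee_rot: [0.003, -0.667, 0.745, -0.0]
ft_force: [-0.9, 4.2, 7.0]
gripper_width: 52.6
finger_force: 65.6
```

Call:
apply_moves(
  series=[0,0.004,-0.003,0,0,0,0,0,0,0,0,0,0,0,0,0,0,0],
)

```text
time_s: 27.0
tool_pos: [504.9, 272.7, 27.7]
ee_rot: [0.002, -0.667, 0.745, -0.0]
ft_force: [0.1, 5.1, 4.7]
gripper_width: 52.4
finger_force: 65.1
```

Release gently and rise.

Call:
apply_moves(
  series=[0,0,0,0,0,0,0,0,0,0,0,0,0,0,0,0,0,0,0,0,0,0,0,0,0,0,0,0,0,0,0,0,-0.03,0,0,0,0,0,-0.06,0,0,0,0,0,-0.09,0,0,0,0,0,-0.09,0,0,0,0,0,-0.09,0,0,0,0,0,-0.09,0,0,0,0,0,0,0,0,0],
  hand=-0.6,
)

```text
time_s: 28.0
tool_pos: [507.1, 273.2, 215.1]
ee_rot: [0.007, -0.667, 0.745, -0.001]
ft_force: [1.3, 0.3, 1.6]
gripper_width: 68.6
finger_force: 0.0
```

Run:
```python
from h import *
to(504.6,271,200,-96.3); s=state(); print(s["gripper_width"])
c=get_calibration("wrist"); im=save("wrist","w12"); g=cv2.cvtColor(im,cv2.COLOR_RGB2GRAY)
k=np.radians(-96.3); tx=np.array([np.cos(k),np.sin(k),0]); ix=np.array([-np.sin(k),np.cos(k),0])
o=np.array([504.6,271,39])
for n,p in[("c",o),("end+x",o+27*ix),("end-x",o-27*ix),("blk",(514.5,369.5,37)),("brg",(495,172,26))]: print(n,np.round(proj(c,p)))
u,v=np.round(proj(c,o)).astype(int)
for r in g[v-40:v+44:2,u-56:u+56:2]: print("".join(" .:-=+*#%@"[int(q)*10//256] for q in r))
```

```text
pos [507.1 273.2 215.1] yaw -96.29 tilt [0.0126 0.0082] t 28.0 q6 [ 0.78 -0.89] 
 shift units [0.0066 0.0059 0.0377] rows 1.0 turn units 0.002
68.64140629032555
c [318. 211.]
end+x [285. 211.]
end-x [351. 212.]
blk [319. 319.]
brg [317.  84.]
-------------------------------------------------------:
-------------------------------------------------------:
-------------------------------------------------------:
-------------------------------------------------------:
-------------------------------------------------------:
-------------------------------------------------------:
------------------==---===--==-------=-:---------------:
----------------=*********************-.::-------------:
----------------=*********************-.:.:::::--------.
----------------=*********************=:::.:..:::------.
----------------=*********************-:..:.:::::------.
-----------------****++====+=+++++++**-...:...::-------.
-----------------****---------------==:::..:..:--------.
-----------------****=======--------==:::...:.:::------.
-----------------****==============-==:::....:.::::---- 
--
[... 836 characters left out ...]
...........::.. 
.----------------****===============--:..:..........::. 
.----------------****--------======---:.:....:.:::::--. 
.----------------*##******************:.........:-----. 
.----------------*********************::::::---:------..
 ----------------=-===================----------------..
.----------------------------------------------------- .
 -----------------------------------------------------. 
 -----------------------------------------------------  
 -----------------------------------------------------  
 -----------------------------------------------------  
 -----------------------------------------------------  
 --::---------------------------------------------::-- .
```

```bash
python3 -c "
from rig import hand_in; print(hand_in())"
```

```text
the job is handed in; nothing more can be done
None
```

The kit is set out and the job is handed in: pin block between its stops, bearing between its pegs, lowest shaft in the V (about 1–2 mm off the middle along it), and the other two shafts rolled down and still in the chute.

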